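# Set the damp box airing

## Robot

A 6-joint arm with a two-finger parallel gripper is mounted at the origin on the work surface. World frame = base frame: x ahead of the robot, y to its left, z up, the work surface at z = 0. Lengths are in m, angles in rad, forces in N, time in s.
With the tool pointing down it reaches from about 0.375 to 0.975 m from the base axis. Payload 3.8 kg.
Tool frame: the origin (TCP) lies midway between the tips of the shut fingers; the grasp point (between the pads) lies 19 mm behind it (bot.grip_point_offset is the z of the grasp point in the tool frame, in m); z points along the fingers, y is the line along which they close (so a half turn about z gives the same grasp; the last joint's range is limited). The gripper opens to 85 mm and grips with 20 to 120 N. Pads are 22 mm wide; open, the fingers measure 114 mm over their backs; the gripper's body (76 mm by 85 mm) begins 54 mm behind the grasp point. The pads swing forward as they close: fully open they stand 13 mm farther back than shut.
Start: joints at [1.163, 0.264, 1.604, -0, 1.274, -0.037], TCP at [0.245, 0.629, 0.231] pointing down, gripper open.
Joint ranges: [-2.63, 2.63], [-0.94, 2.18], [0.31, 2.57], [-1.31, 4.45], [0, 2.66], [-2.55, 2.55]. Speed limits (rad/s): [2.57, 2.57, 3.14, 3.14, 3.14, 3.14].

## Interface

Orientations are given as a rotation vector (axis times angle).
In Python, from workcell import sensors, optics, order, bot gives the robot as it stands.
- The arm moves only by the tool play_rows, never from a script. Its argument "commands" is a list of rows, each a list of 6 numbers: the shift along the tool's x, y, z in cm, then the turn, a rotation vector about the tool's x, y, z in rad. In form: [[dx, dy, dz, wx, wy, wz], ...]. A call has 1 to 5 rows; each row shifts and turns the commanded pose from where the row before left it, along the tool's axes as they then stand; what a row does not reach is not made up. A row lasts 1/12 s, in which the tool goes at most 41.7 mm and 7.16 degrees, less where a joint would pass 70% of its speed; a pose out of reach is approached as far as the arm can. A call with a gripper value outside its range is refused whole. "grip" is the closure, from 0 (fully open) to 1 (shut), set as the call begins (left out, the last holds). The fingers move at their own pace and stop on an object; "force" is the grip in N (left out, the last holds). Time passes only in rows, so rows that do not move let the fingers close. It gives the time, the measured TCP pose, the force, the opening and the grip force at its end, in the units of the state.
- sensors.read_state(): the state, without advancing time (a new reading comes with each control period).
- optics.read_camera(name): name is "scene" or "top" or "wrist"; returns the picture (400x640x3 uint8, red, green, blue); there is no depth.
- optics.camera_info(name): a dict with "mtx" (3x3 intrinsics, pixels), "R" (3x3) and "t" (3): a world point X has camera coordinates R X + t. Camera axes: x right, y down, z forward; pixel columns grow to the right and rows downward; lengths in m; the calibration is good to about 2 mm. A picture is of the moment at which its call begins: read the wrist's pose just before it. camera_info takes no time and is no camera call; for the wrist camera it gives the pose at the moment of the call.
- order.finish_job(): hands the job in; it is judged then, once.
The state is a dict: "time": time; "q": joint angles; "joint_vel": joint speeds; "joint_torque": joint torques, N m; "tool_pos": TCP position; "tcp_rot": TCP orientation; "wrist_force": force on the tool from outside, world axes, zero at the start; "torque": the same for the moment, N m; "width": opening from 0.0 (shut) to 1.0 (fully open); "grip_force": force on a finger pad.
Only numpy, scipy, OpenCV 4.12 (cv2) and the standard library are available. Lean on these libraries where they do the work, as an engineer would, in place of code of your own. Each camera call takes 0.05 s, during which the arm holds its last target. There are 200 camera calls.

## Task

Take the white plaster slab, the tallest plate in the wooden rack, and slide it down into the pocket at the side of the damp box until it is fully home, without dropping it, and let go of it. Then break the lid of the damp box free of its sticky seal and finish while still holding the lid slightly open, its front edge about 30 mm above the rim, without the lid ever flying wide open (70 mm or more). Leave everything else where it stands.

Things in the scene. Friction and masses are not known exactly. Their poses are not given: they have to be found in the camera images.
- slab_center (a point): centre of the white plaster slab, the tallest plate in the rack: 10 mm thick (its x), 90 mm wide (its y), 130 mm tall (its z), about 0.2 kg. At the start it stands upright in one of the rack's three slots, its foot 12 mm above the table; the other two plates stand in the other slots, at least 50 mm away centre to centre, and reach at most 90 mm above the table
- rack: slotted wooden rack, fixed, 170 x 120 x 45 mm tall; origin at the centre of its underside. Three slots 14 mm wide, along its y, at x = -50, 0 and +50 mm, their floor at 12 mm
- damp_box: grey damp box, fixed, 200 (x) x 220 (y) x 128 mm tall to its rim; origin at the centre of its underside. Its front looks along its own -x, towards the robot. On its +y side stands the slab pocket, joined to it by a duct
- pocket_floor (a point): centre of the floor of the slab pocket, 12 mm above the table; axes as the box's. The pocket is an upright slot open at the top: inside 13 mm along x, 93 mm along y, 80 mm deep, with flared lips 6 mm high above that (lips' top 98 mm above the table). Fully home, the slab stands on this floor, its faces square to x, its centre 65 mm above this point and its upper 44 mm above the lips
- lid (a joint): angle of the lid, rad: 0 shut, growing as its front edge rises (limit 1.3). A rubber seal holds it shut: lifting straight up at the handle takes a peak of some 12 to 20 N within the first 6 mm, then 3 to 10 N; a compliant arm lags some mm behind until it breaks free; the lid weighs about 0.35 kg and falls shut when let go
- lid_handle (a point): centre of the black block handle on top of the white lid near its front: 50 mm long (x), 24 mm wide (y), 44 mm tall, standing on the lid's top face, which is 22 mm below this point; 160 mm in front of the hinge line and 35 mm above it when shut; axes as the box's, it turns with the lid
- lid_hinge (a point): middle of the lid's hinge line, on the box's far top edge, 128 mm above the table; the hinge runs along the box's y
- lid_front (a point): middle of the lid's front edge, on its underside, 200 mm from the hinge line; 128 mm above the table when shut, so it stands 200 mm x sin(angle) above the rim
- tile_a: bystander: terracotta tile, 9 x 70 x 78 mm tall, standing in a slot of the rack; leave it where it is
- tile_b: bystander: plywood plate, 11 x 85 x 58 mm tall, standing in a slot of the rack; leave it where it is
- slip_jar: bystander: jar, 64 mm across, 90 mm tall; leave it where it is
- mug: bystander: open white cup, 76 mm across, 85 mm tall; leave it where it is
- turning_brush: bystander: brush lying flat; leave it where it is
- modelling_bar: bystander: flat wooden bar 200 x 22 x 10 mm, lying; leave it where it is
- fired_brick: bystander: terracotta block 110 x 65 x 50 mm; leave it where it is
- wood_ring: bystander: wooden ring, 64 mm across, 12 mm high, lying; leave it where it is
Things that resemble listed ones, but are neither listed nor needed, are in the scene too. Of the things shaped like the part that bears slab_center, the white one is meant.

How it is judged:
By the outcome, as a careful person would: the job done as asked, in the order asked, and still so for the second after the job is handed in, while the arm keeps its last pose, push and grip.
It also fails if it takes over 59 s, if anything falls off the work surface, if the arm or the gripper's body presses on something with over 40 N, if the wrist force passes 120 N, or if a joint passes its speed limit or range.

## Working session

There is one attempt and no reset: what is moved stays moved. The work goes in short steps, Python scripts to look and compute and a tool call to move; the robot and the scene stay as the last step left them, time stands still between calls to the robot, and variables do not carry over. Pictures are saved under pics/ and viewed, at most 10 in all, crops included, and the job is handed in when it is done.

Besides the shell and the picture viewer there is one more tool, called after "Request:" as name(argument=value, ...), one argument or row to a line, values as JSON. play_rows: Moves the arm, as the interface text tells. Its arguments: {"type":"object","properties":{"commands":{"type":"array","items":{"type":"array","items":{"type":"number"}}},"grip":{"type":"number"},"force":{"type":"number"}},"required":["commands"]}

```bash
ls; mkdir -p pics; python3 - <<'E'
from workcell import sensors, optics, order, bot
import cv2, numpy as np
s=sensors.read_state(); print(s)
for n in ("scene","top"):
    im=optics.read_camera(n); cv2.imwrite(f"pics/{n}0.png",im[:,:,::-1]); i=optics.camera_info(n); print(n,i)
a=cv2.imread("pics/scene0.png"); b=cv2.imread("pics/top0.png")
E
```

```text
pics
{'time': 0.0, 'q': array([ 1.16309864e+00,  2.64755951e-01,  1.60536942e+00,  3.00456666e-06,
        1.27370182e+00, -3.69250287e-02]), 'joint_vel': array([ 0.00159517, -0.00074492, -0.0003551 , -0.0014253 ,  0.00047263,
       -0.0009076 ]), 'joint_torque': array([ 1.72998880e-03, -5.15129578e+01, -3.67305958e+01,  9.75316084e-05,
        1.30109995e-02,  6.77288114e-06]), 'tool_pos': array([0.24430381, 0.62845585, 0.22996261]), 'tcp_rot': array([-0.5789877 , -3.08727274,  0.00342209]), 'wrist_force': array([-0.17366805, -0.2053603 , -1.00269368]), 'torque': array([0.00514124, 0.02248005, 0.00650114]), 'grip_force': 0.0, 'width': 1.0010560925847727}
scene {'mtx': array([[376.65424875,   0.        , 316.59915173],
       [  0.        , 376.65424875, 197.32204148],
       [  0.        ,   0.        ,   1.        ]]), 'R': array([[-0.72640273,  0.68697255,  0.02019399],
       [ 0.47823538,  0.52635056, -0.70302632],
       [-0.4935889 , -0.50102275, -0.71087706]]), 't': array([ 0.36014764, -0.17350871,  1.29848426])}
top {'mtx': array([[520.43788652,   0.        , 318.20650483],
       [  0.        , 520.43788652, 211.42414263],
       [  0.        ,   0.        ,   1.        ]]), 'R': array([[ 0.01646959, -0.99983033, -0.00824972],
       [-0.99372016, -0.01545454, -0.11082145],
       [ 0.11067515,  0.01002309, -0.99380609]]), 't': array([0.02205489, 0.50331768, 1.3747454 ])}
```

View pics/scene0.png

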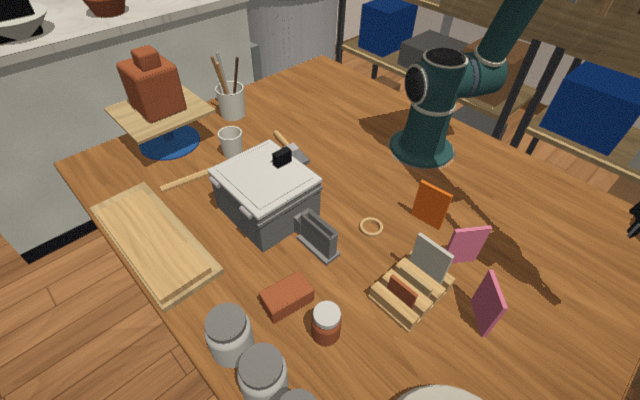

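View pics/top0.png

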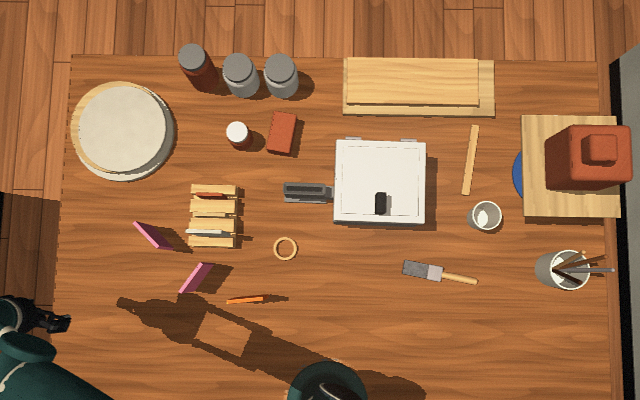

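The scene picture shows the rack at (412,285) with the white slab at (432,258), and the box at (265,195) with its pocket at (318,235). In the top picture the slab's top edge is at about (207,232), the pocket at (308,192) and the lid handle at (380,203). I'll enlarge the key regions.

```bash
python3 - <<'E'
import cv2, numpy as np
b=cv2.imread("pics/top0.png")
c1=cv2.resize(b[175:255,180:245],None,fx=6,fy=6,interpolation=cv2.INTER_CUBIC)   # 390x480
c2=cv2.resize(b[130:230,275:435],None,fx=5,fy=5,interpolation=cv2.INTER_CUBIC)   # 800x500
cv2.imwrite("pics/c2.png",c2)
out=np.zeros((480,800,3),np.uint8); out[:,:390]=c1
a=cv2.imread("pics/scene0.png")[225:335,360:460]; a=cv2.resize(a,None,fx=4,fy=4,interpolation=cv2.INTER_CUBIC); out[:440,400:800]=a
cv2.imwrite("pics/c1.png",out)
E
```

```text
(no output)
```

View pics/c1.png

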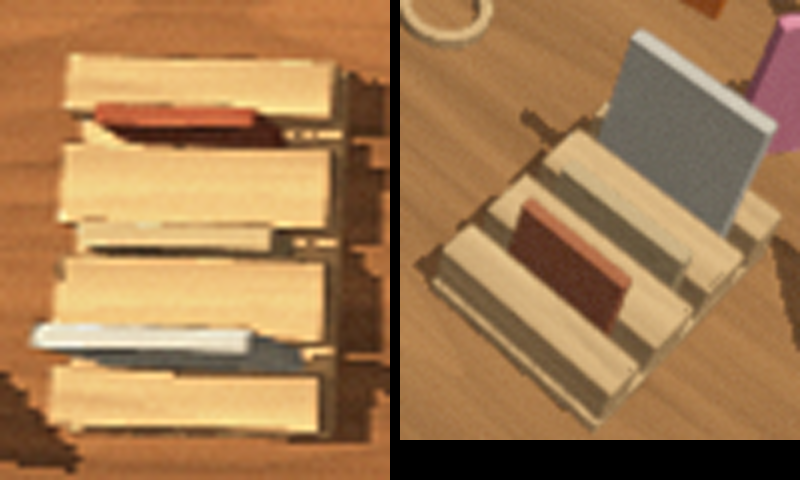

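View pics/c2.png

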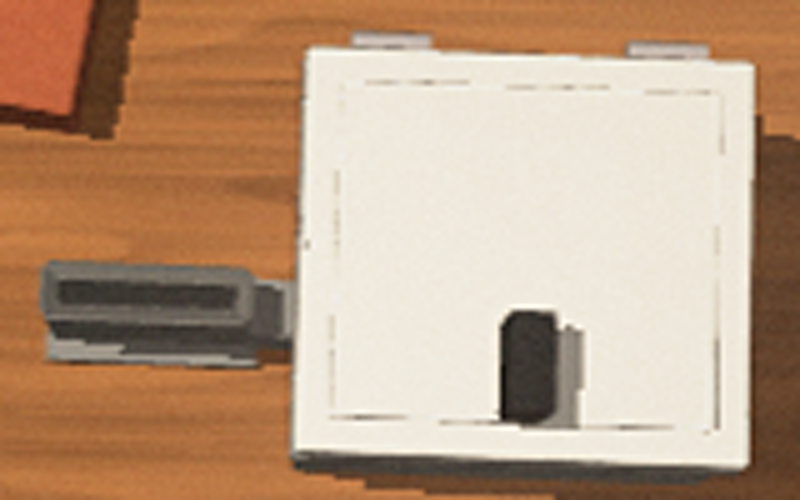

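Crop 1 shows the slab's white top face spanning about (33,337) to (250,342). Crop 2 shows the pocket rim (42..252, 262..320), the black handle top (500..556, 310..422) and the lid corners. I'll cast these as rays onto their known heights.

```bash
cat > h.py <<'E'
import numpy as np
def cast(i,uv,z):
    d=i["R"].T@np.linalg.solve(i["mtx"],[uv[0],uv[1],1.]); c=-i["R"].T@i["t"]
    return c+d*(z-c[2])/d[2]
def proj(i,X):
    p=i["mtx"]@(i["R"]@np.asarray(X,float)+i["t"]); return p[:2]/p[2]
E
python3 - <<'E'
from h import *; from workcell import optics
i=optics.camera_info("top")
def C(p,o,f,z): return cast(i,((p[0]+.5)/f-.5+o[0],(p[1]+.5)/f-.5+o[1]),z)
np.set_printoptions(precision=4,suppress=True)
for n,p in dict(sl=(35,336),sr=(250,342)).items(): print(n,C(p,(180,175),6,.142))
for n,p in dict(rk1=(65,55),rk2=(335,62),rk3=(320,432),rk4=(50,428)).items(): print(n,C(p,(180,175),6,.045))
for n,p in dict(l1=(307,47),l2=(755,65),l3=(748,468),l4=(295,453)).items(): print(n,C(p,(275,130),5,.141))
for n,p in dict(h1=(505,312),h2=(556,312),h3=(550,420),h4=(502,418)).items(): print(n,C(p,(275,130),5,.185 if n in('h1','h2') else .175))
for n,p in dict(p1=(42,262),p2=(252,270),p3=(252,320),p4=(43,318)).items(): print(n,C(p,(275,130),5,.098))
E
```

```text
sl [0.4375 0.3562 0.142 ]
sr [0.4364 0.2674 0.142 ]
rk1 [0.5704 0.3741 0.045 ]
rk2 [0.5691 0.2531 0.045 ]
rk3 [0.4039 0.2541 0.045 ]
rk4 [0.4037 0.3735 0.045 ]
l1 [ 0.6743 -0.0128  0.141 ]
l2 [ 0.6683 -0.2377  0.141 ]
l3 [ 0.4652 -0.2329  0.141 ]
l4 [ 0.4691 -0.0094  0.141 ]
h1 [ 0.5345 -0.1084  0.185 ]
h2 [ 0.5348 -0.1329  0.185 ]
h3 [ 0.4838 -0.1313  0.175 ]
h4 [ 0.4844 -0.1082  0.175 ]
p1 [0.57   0.1214 0.098 ]
p2 [0.5675 0.0131 0.098 ]
p3 [0.5415 0.0127 0.098 ]
p4 [0.5409 0.1202 0.098 ]
```

Request:
play_rows(
  commands=[
    [0,0,0,0,0,0.121],
    [0,0,0,0,0,0.121],
    [0,0,0,0,0,0.121],
    [0,0,0,0,0,0.121],
    [0,0,0,0,0,0.121],
  ],
)

```text
time: 0.52
tool_pos: [0.2444, 0.6287, 0.2305]
tcp_rot: [1.481, 2.771, -0.002]
wrist_force: [1.1, 0.2, 0.4]
width: 0.999
grip_force: 0.0
```

Request:
play_rows(
  commands=[
    [0,0,0,0,0,0.121],
    [0,0,0,0,0,0.121],
    [0,0,0,0,0,0.121],
    [0,0,0,0,0,0.121],
    [0,0,0,0,0,0.121],
  ],
)

```text
time: 0.93
tool_pos: [0.2444, 0.6287, 0.2304]
tcp_rot: [2.239, 2.203, -0.002]
wrist_force: [0.1, 0.0, -0.1]
width: 1.0
grip_force: 0.0
```

```bash
cat >> h.py <<'E'
from scipy.spatial.transform import Rotation as Ro
def delta(s,X,heading):
    "cm shift in current tool axes to X; residual tilt+yaw rotvec in tool axes for tool-y heading (rad)"
    R=Ro.from_rotvec(s["tcp_rot"]).as_matrix()
    y=np.array([np.cos(heading),np.sin(heading),0]); z=np.array([0,0,-1.]); T=np.c_[np.cross(y,z),y,z]
    return R.T@(np.asarray(X)-s["tool_pos"])*100, Ro.from_matrix(R.T@T).as_rotvec()
E
python3 - <<'E'
from h import *; from workcell import sensors
s=sensors.read_state(); print(s["time"],s["tool_pos"],s["tcp_rot"],delta(s,(.437,.312,.23),-.012))
E
```

```text
0.9333 [0.24443633 0.6287171  0.23044965] [ 2.23881029e+00  2.20318458e+00 -1.97949510e-03] (array([-31.3586997 ,  19.76191439,   0.07465562]), array([-0.00051148,  0.00126649, -0.00404006]))
```

Request:
play_rows(
  commands=[
    [-3.1,2,0,0,0,0],
    [-3.1,2,0,0,0,0],
    [-3.1,2,0,0,0,0],
    [-3.1,2,0,0,0,0],
    [-3.1,2,0,0,0,0],
  ],
  grip=0.25,
)

```text
time: 1.35
tool_pos: [0.3433, 0.4714, 0.2306]
tcp_rot: [2.232, 2.211, -0.002]
wrist_force: [0.9, -0.5, -0.3]
width: 0.749
grip_force: 0.0
```

Request:
play_rows(
  commands=[
    [-3.1,2,0,0,0,0],
    [-3.1,2,0,0,0,0],
    [-3.1,2,0,0,0,0],
    [-3.1,1.9,0,0,0,0],
    [-3.1,1.8,0,0,0,0],
  ],
)

```text
time: 1.77
tool_pos: [0.4389, 0.3153, 0.2309]
tcp_rot: [-2.232, -2.21, 0.001]
wrist_force: [0.8, -0.1, -0.8]
width: 0.75
grip_force: 0.0
```

```bash
python3 - <<'E'
from h import *; from workcell import sensors,optics; import cv2
s=sensors.read_state(); print(s["time"],s["tool_pos"],delta(s,(.437,.312,.122),-.012))
i=optics.camera_info("wrist"); print(i); im=optics.read_camera("wrist")
np.savez("w1.npz",**i); cv2.imwrite("pics/w1.png",im[:,:,::-1])
for X in [(.437,.3565,.142),(.437,.2675,.142)]: print(proj(i,X))
E
```

```text
1.7667 [0.43889972 0.31531807 0.23088409] (array([-0.32980732, -0.18218646, 10.88860263]), array([-0.00040992,  0.00035652,  0.00202899]))
{'mtx': array([[354.31817342,   0.        , 323.42956295],
       [  0.        , 354.31817342, 204.66503839],
       [  0.        ,   0.        ,   1.        ]]), 'R': array([[ 9.99958542e-01, -9.08745969e-03, -5.77341304e-04],
       [-8.62687800e-03, -9.65752544e-01,  2.59321424e-01],
       [-2.91414182e-03, -2.59305692e-01, -9.65790902e-01]]), 't': array([-0.43518326,  0.27421897,  0.45882385])}
[321.06235847 147.12920425]
[322.42147463 273.72931338]
```

View pics/w1.png

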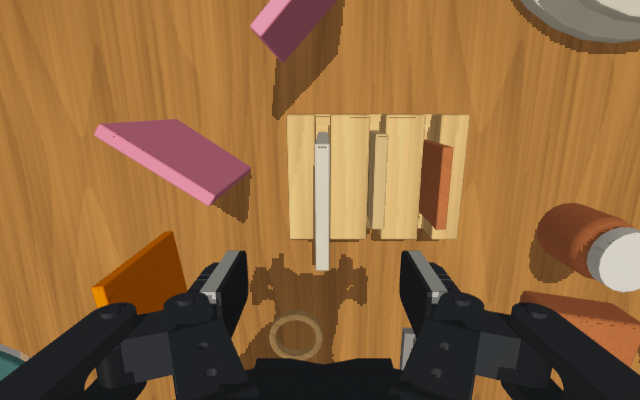

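The wrist view shows the slab's top as a strip at u 315–329, v 147–270, matching the projection to about 1 mm. Going down to grasp.

Request:
play_rows(
  commands=[
    [-0.2,-0.17,3,0,0,0],
    [0,0,3,0,0,0],
    [0,0,3,0,0,0],
    [0,0,2.2,0,0,0],
    [0,0,1.5,0,0,0],
  ],
)

```text
time: 2.23
tool_pos: [0.4347, 0.3138, 0.1009]
tcp_rot: [-2.232, -2.209, 0.008]
wrist_force: [-0.2, 0.9, 0.7]
width: 0.749
grip_force: 0.0
```

Request:
play_rows(
  commands=[
    [0,0,0,0,0,0],
    [0,0,0,0,0,0],
    [0,0,0,0,0,0],
    [0,0,0,0,0,0],
    [0,0,0,0,0,0],
  ],
  grip=1,
  force=50,
)

```text
time: 2.65
tool_pos: [0.4379, 0.3161, 0.1062]
tcp_rot: [2.232, 2.21, 0.005]
wrist_force: [-0.5, -0.3, -1.2]
width: 0.113
grip_force: 48.7
```

Request:
play_rows(
  commands=[
    [0,0,0,0,0,0],
    [0,0,0,0,0,0],
    [0,0,0,0,0,0],
    [0,0,0,0,0,0],
    [0,0,0,0,0,0],
  ],
)

```text
time: 3.07
tool_pos: [0.438, 0.3161, 0.1062]
tcp_rot: [2.232, 2.21, 0.006]
wrist_force: [-0.2, 0.6, 5.2]
width: 0.109
grip_force: 49.8
```

Request:
play_rows(
  commands=[
    [0,0,-0.8,0,0,0],
    [0,0,-2,0,0,0],
    [0,0,-3,0,0,0],
    [0,0,-3,0,0,0],
    [0,0,-3,0,0,0],
  ],
)

```text
time: 3.48
tool_pos: [0.4359, 0.3146, 0.2231]
tcp_rot: [-2.232, -2.21, 0.003]
wrist_force: [-0.0, 0.1, -0.6]
width: 0.111
grip_force: 49.8
```

Request:
play_rows(
  commands=[
    [-1.5,0.7,0,0,0,0],
    [-3,1.4,0,0,0,0.01],
    [-3,1.4,0,0,0,0],
    [-3,1.4,0,0,0,0],
    [-3,1.4,0,0,0,0],
  ],
)

```text
time: 3.9
tool_pos: [0.4973, 0.1778, 0.2224]
tcp_rot: [-2.243, -2.2, 0.001]
wrist_force: [0.8, 0.1, -1.5]
width: 0.11
grip_force: 49.8
```

Request:
play_rows(
  commands=[
    [-3,1.4,0,0,0,0],
    [-3,1.4,0,0,0,0],
    [-2.5,1.2,0,0,0,0],
    [-1.5,0.8,0,0,0,0],
    [-1,0.4,0,0,0,0],
  ],
)

```text
time: 4.32
tool_pos: [0.5476, 0.066, 0.2222]
tcp_rot: [2.246, 2.197, -0.001]
wrist_force: [-0.2, 0.4, -1.4]
width: 0.109
grip_force: 49.8
```

Request:
play_rows(
  commands=[
    [0,0,0,0,0,0],
    [0,0,0,0,0,0],
    [0,0,0,0,0,0],
  ],
)

```text
time: 4.57
tool_pos: [0.5466, 0.069, 0.2221]
tcp_rot: [-2.242, -2.199, 0.0]
wrist_force: [-0.2, -0.2, -1.2]
width: 0.107
grip_force: 49.8
```

```bash
python3 - <<'E'
from h import *; from workcell import sensors,optics; import cv2
s=sensors.read_state(); print(s["time"],s["tool_pos"],s["wrist_force"],s["torque"],delta(s,(.5555,.0694,.218),-.021))
i=optics.camera_info("wrist"); im=optics.read_camera("wrist"); sc=optics.read_camera("scene"); t=optics.read_camera("top")
np.savez("w2.npz",**i); cv2.imwrite("pics/w2.png",im[:,:,::-1]); cv2.imwrite("pics/s2.png",sc[:,:,::-1]); cv2.imwrite("pics/t2.png",t[:,:,::-1])
o=np.zeros((600,800,3),np.uint8); o[:400,:640]=im[:,:,::-1]
o[400:,:400]=cv2.resize(sc[180:280,240:440,::-1],None,fx=2,fy=2)
o[400:,400:]=cv2.resize(t[145:245,260:460,::-1],None,fx=2,fy=2); cv2.imwrite("pics/m2.png",o)
E
```

```text
4.5667 [0.54663547 0.06903903 0.22210335] [-0.19242849 -0.18245486 -1.15618295] [-0.01519831 -0.0147161   0.01475098] (array([0.05312975, 0.88594002, 0.40959114]), array([-0.00087369, -0.0005494 ,  0.00152242]))
```

View pics/m2.png

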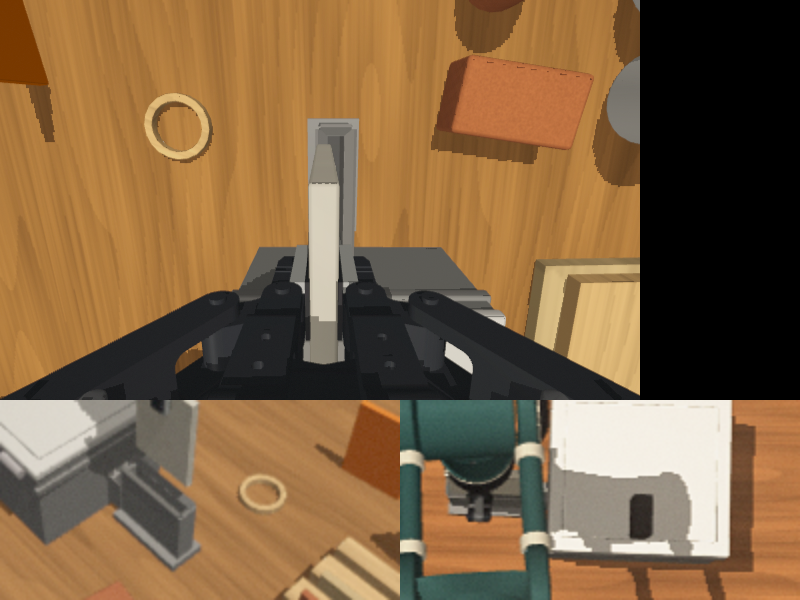

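The wrist view shows the slab (u 309–339) held upright with its foot above the pocket (rim at u 318–357, v 120), about 9 mm short in x. I'll correct that and lower it to just above the lips.

Request:
play_rows(
  commands=[
    [0,0.45,0,0,0,0],
    [0,0.44,0,0,0,0],
    [0,0,0.8,0,0,0],
    [0,0,0.5,0,0,0],
    [0,0,0,0,0,0],
  ],
)

```text
time: 5.13
tool_pos: [0.555, 0.068, 0.2071]
tcp_rot: [-2.242, -2.198, 0.004]
wrist_force: [-0.2, -0.3, -2.2]
width: 0.111
grip_force: 49.7
```

Request:
play_rows(
  commands=[
    [0,0,0,0,0,0],
    [0,0,0,0,0,0],
    [0,0,0,0,0,0],
  ],
)

```text
time: 5.38
tool_pos: [0.5562, 0.0679, 0.2094]
tcp_rot: [2.244, 2.199, 0.0]
wrist_force: [0.5, 1.0, -1.2]
width: 0.112
grip_force: 49.7
```

```bash
python3 - <<'E'
from h import *; from workcell import sensors,optics; import cv2
s=sensors.read_state(); print(s["time"],s["tool_pos"],s["wrist_force"],delta(s,(.5555,.0694,.2),-.021))
i=optics.camera_info("wrist"); im=optics.read_camera("wrist")
np.savez("w3.npz",**i); cv2.imwrite("pics/w3.png",im[:,:,::-1])
cv2.imwrite("pics/w3c.png",cv2.resize(im[100:220,260:400,::-1],None,fx=5,fy=5,interpolation=cv2.INTER_CUBIC))
E
```

```text
5.3833 [0.55622062 0.06790873 0.20935824] [ 0.50269292  1.02587918 -1.24303255] (array([ 0.14764277, -0.07512406,  0.93581852]), array([ 8.50937545e-05, -5.87804843e-06,  8.99582782e-04]))
```

View pics/w3c.png

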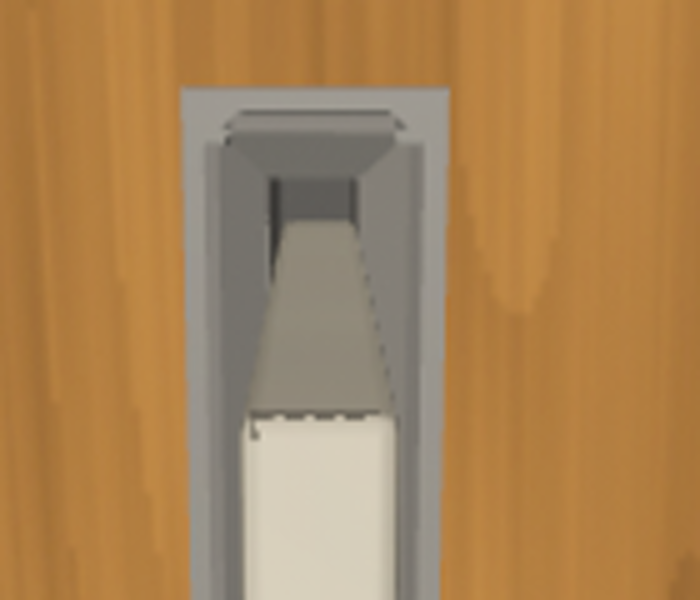

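The crop shows the slab's lower far edge at (282–352, 222) inside the pocket's throat, whose far corners are at (272, 180) and (358, 180). I'll compute the offset.

```bash
python3 - <<'E'
from h import *
i=np.load("w3.npz")
C=lambda p,z: cast(i,((p[0]+.5)/5-.5+260,(p[1]+.5)/5-.5+100),z)
np.set_printoptions(precision=4,suppress=True)
for p,z in [((282,222),.1155),((352,222),.1155),((247,413),.2455),((393,413),.2455),((272,179),.092),((358,179),.092),((225,140),.098),((400,140),.098)]: print(p,C(p,z))
E
```

```text
(282, 222) [0.5515 0.1107 0.1155]
(352, 222) [0.5607 0.1105 0.1155]
(247, 413) [0.552  0.1114 0.2455]
(393, 413) [0.5608 0.1112 0.2455]
(272, 179) [0.5497 0.1147 0.092 ]
(358, 179) [0.562  0.1144 0.092 ]
(225, 140) [0.5434 0.1206 0.098 ]
(400, 140) [0.5678 0.1201 0.098 ]
```

Request:
play_rows(
  commands=[
    [0.18,-0.03,0,0,0,0],
    [0,0,0.7,0,0,0],
    [0,0,0.8,0,0,0],
    [0,0,0.8,0,0,0],
    [0,0,0.8,0,0,0],
  ],
)

```text
time: 5.85
tool_pos: [0.5555, 0.0697, 0.177]
tcp_rot: [-2.243, -2.199, 0.001]
wrist_force: [-0.7, -0.7, -1.8]
width: 0.11
grip_force: 49.8
```

Request:
play_rows(
  commands=[
    [0,0,0.7,0,0,0],
    [0,0,0.7,0,0,0],
    [0,0,0.7,0,0,0],
  ],
)

```text
time: 6.1
tool_pos: [0.5557, 0.0697, 0.1562]
tcp_rot: [-2.243, -2.199, 0.001]
wrist_force: [0.3, -0.7, -1.0]
width: 0.111
grip_force: 49.8
```

Foot is well inside (about 62 mm) with no lateral force. Continuing to 0.106.

Request:
play_rows(
  commands=[
    [0,0,0.9,0,0,0],
    [0,0,0.9,0,0,0],
    [0,0,0.9,0,0,0],
    [0,0,0.8,0,0,0],
    [0,0,0.7,0,0,0],
  ],
)

```text
time: 6.52
tool_pos: [0.5556, 0.0697, 0.1141]
tcp_rot: [-2.243, -2.199, 0.001]
wrist_force: [0.1, -0.1, -2.0]
width: 0.109
grip_force: 49.8
```

Request:
play_rows(
  commands=[
    [0,0,0.3,0,0,0],
    [0,0,0.3,0,0,0],
    [0,0,0.3,0,0,0],
    [0,0,0,0,0,0],
  ],
)

```text
time: 6.85
tool_pos: [0.5565, 0.0697, 0.1066]
tcp_rot: [2.243, 2.199, 0.001]
wrist_force: [0.5, -0.5, -0.7]
width: 0.106
grip_force: 49.8
```

Request:
play_rows(
  commands=[
    [0,0,0.2,0,0,0],
    [0,0,0.2,0,0,0],
    [0,0,0,0,0,0],
    [0,0,0,0,0,0],
  ],
)

```text
time: 7.18
tool_pos: [0.5571, 0.0697, 0.1062]
tcp_rot: [2.243, 2.198, 0.002]
wrist_force: [-6.3, -2.5, 15.9]
width: 0.111
grip_force: 52.3
```

Contact at the expected height (0.1062), so it's home. Releasing.

Request:
play_rows(
  commands=[
    [0,0,-0.2,0,0,0],
    [0,0,0,0,0,0],
    [0,0,0,0,0,0],
    [0,0,0,0,0,0],
  ],
  grip=0.5,
)

```text
time: 7.52
tool_pos: [0.5559, 0.0698, 0.1041]
tcp_rot: [2.243, 2.199, 0.0]
wrist_force: [-0.0, 0.3, -0.5]
width: 0.5
grip_force: 0.0
```

Request:
play_rows(
  commands=[
    [0,0,-1.5,0,0,0],
    [0,0,-3,0,0,0],
    [0,0,-4,0,0,0],
    [0,0,-4,0,0,0],
    [0,0,-2,0,0,0],
  ],
)

```text
time: 7.93
tool_pos: [0.558, 0.07, 0.2543]
tcp_rot: [2.241, 2.196, 0.008]
wrist_force: [1.4, 0.6, 0.6]
width: 0.501
grip_force: 0.0
```

```bash
python3 - <<'E'
from h import *; from workcell import sensors,optics; import cv2
s=sensors.read_state(); print(s["time"],s["tool_pos"],s["width"])
i=optics.camera_info("wrist"); im=optics.read_camera("wrist"); sc=optics.read_camera("scene")
np.savez("w4.npz",**i)
o=np.zeros((600,640,3),np.uint8); o[:400]=im[:,:,::-1]
o[400:,:400]=cv2.resize(sc[180:280,240:440,::-1],None,fx=2,fy=2); cv2.imwrite("pics/m4.png",o)
E
```

```text
7.9333 [0.5579738  0.06999611 0.25434958] 0.5007628706190054
```

View pics/m4.png

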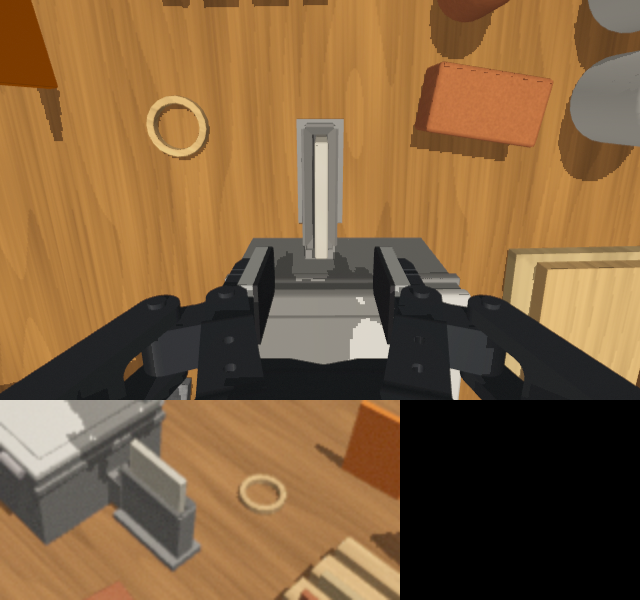

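The wrist picture shows the slab upright in the pocket (u 315–327, v 140–258), and the scene crop shows it fully down. Going to the handle.

Request:
play_rows(
  commands=[
    [-2.5,-0.7,0,0,0,0],
    [-4,-1,0,0,0,0],
    [-4,-1,0,0,0,0],
    [-4,-1,0,0,0,0],
    [-4,-1.1,0,0,0,0.12],
  ],
)

```text
time: 8.45
tool_pos: [0.5027, -0.1153, 0.2474]
tcp_rot: [-2.37, -2.06, 0.002]
wrist_force: [0.2, -0.6, 1.2]
width: 0.496
grip_force: 0.0
```

Request:
play_rows(
  commands=[
    [0,0,0,0,0,0.12],
    [0,0,0,0,0,0.12],
    [0,0,0,0,0,0.12],
    [0,0,0,0,0,0.12],
    [0,0,0,0,0,0.12],
  ],
)

```text
time: 8.87
tool_pos: [0.5032, -0.1143, 0.2471]
tcp_rot: [-2.877, -1.257, 0.004]
wrist_force: [-0.2, -0.4, -0.3]
width: 0.499
grip_force: 0.0
```

Request:
play_rows(
  commands=[
    [0,0,0,0,0,0.12],
    [0,0,0,0,0,0.12],
    [0,0,0,0,0,0.12],
    [0,0,0,0,0,0.12],
    [0,0,0,0,0,0.12],
  ],
)

```text
time: 9.28
tool_pos: [0.5033, -0.114, 0.2471]
tcp_rot: [-3.121, -0.352, 0.005]
wrist_force: [-0.6, 0.4, 0.1]
width: 0.497
grip_force: 0.0
```

Request:
play_rows(
  commands=[
    [0,0,0,0,0,0.12],
    [0,0,0,0,0,0.12],
    [0,0,0,0,0,0],
    [0,0,0,0,0,0],
  ],
)

```text
time: 9.62
tool_pos: [0.5035, -0.114, 0.2477]
tcp_rot: [-3.141, 0.009, 0.004]
wrist_force: [-0.2, 0.9, -0.0]
width: 0.5
grip_force: 0.0
```

```bash
python3 - <<'E'
from h import *; from workcell import sensors,optics; import cv2
s=sensors.read_state(); print(s["time"],s["tool_pos"],delta(s,(.509,-.12,.165),-.021-np.pi/2))
i=optics.camera_info("wrist"); im=optics.read_camera("wrist"); np.savez("w5.npz",**i)
cv2.imwrite("pics/w5.png",im[:,:,::-1])
for X in [(.484,-.12,.185),(.534,-.12,.185),(.509,-.108,.185),(.509,-.132,.185)]: print(proj(i,X))
E
```

```text
9.6167 [ 0.50348382 -0.11401054  0.24767341] (array([0.57587062, 0.60113457, 8.26552846]), array([-0.00063468,  0.00251883,  0.01518804]))
[331.74590905 250.6268189 ]
[331.84446397 170.30046351]
[311.73205495 211.79495965]
[351.85998403 211.61135934]
```

View pics/w5.png

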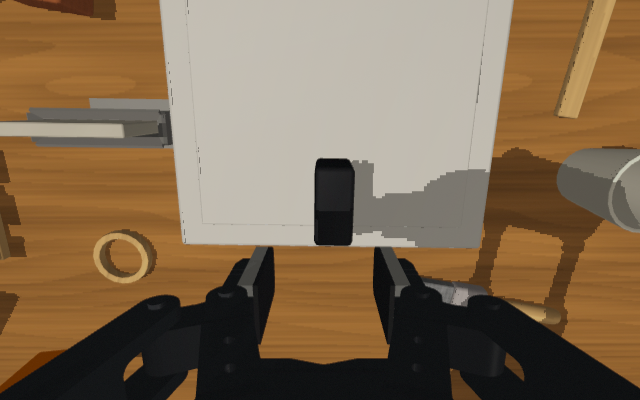

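The wrist view shows the black handle at u 315–354, v 158–245 (shade boundary at v 211), and the lid's front edge at v 246.

```bash
python3 - <<'E'
from h import *; import cv2
i=np.load("w5.npz"); print(-i["R"].T@i["t"])
for p,z in [((334.5,158.5),.185),((334,211),.185),((334,245),.185),((334,245),.141),((334,245),.150),((315,190),.185),((354,190),.185),((183,244),.141),((482,247),.141)]: print(p,z,cast(i,p,z))
im=cv2.imread("pics/w5.png"); print(im[150:250:3,330].tolist())
E
```

```text
[ 0.56852952 -0.11545591  0.38844229]
(334.5, 158.5) 0.185 [ 0.54083788 -0.12151748  0.185     ]
(334, 211) 0.185 [ 0.50943159 -0.12131835  0.185     ]
(334, 245) 0.185 [ 0.48770254 -0.12137934  0.185     ]
(334, 245) 0.141 [ 0.47022148 -0.12266044  0.141     ]
(334, 245) 0.15 [ 0.47379715 -0.1223984   0.15      ]
(315, 190) 0.185 [ 0.5223479  -0.11010474  0.185     ]
(354, 190) 0.185 [ 0.52223737 -0.133047    0.185     ]
(183, 244) 0.141 [ 0.47154705 -0.00997656  0.141     ]
(482, 247) 0.141 [ 0.46810506 -0.23329074  0.141     ]
[[177, 188, 194], [177, 188, 194], [177, 188, 194], [12, 10, 10], [13, 11, 11], [14, 12, 10], [22, 22, 22], [33, 33, 32], [37, 36, 37], [38, 36, 37], [37, 36, 36], [36, 36, 35], [37, 35, 37], [36, 35, 35], [36, 35, 36], [36, 33, 35], [35, 35, 36], [34, 33, 34], [32, 33, 34], [33, 33, 33], [35, 34, 32], [17, 16, 15], [20, 18, 18], [17, 16, 16], [19, 18, 17], [18, 17, 16], [19, 17, 16], [18, 18, 18], [17, 16, 17], [20, 19, 20], [18, 16, 16], [16, 17, 16], [56, 83, 113], [45, 91, 136]]
```

Request:
play_rows(
  commands=[
    [0.35,0.35,1,0,0,0.015],
    [0.3,0.37,2,0,0,0],
    [0,0,2,0,0,0],
    [0,0,0,0,0,0],
    [0,0,0,0,0,0],
  ],
)

```text
time: 10.08
tool_pos: [0.5093, -0.1213, 0.1973]
tcp_rot: [-3.14, 0.037, 0.006]
wrist_force: [-0.5, 0.3, 0.4]
width: 0.507
grip_force: 0.0
```

```bash
python3 - <<'E'
from h import *; from workcell import sensors
s=sensors.read_state(); print(s["time"],s["tool_pos"],s["width"],delta(s,(.510,-.1212,.152),-.021-np.pi/2))
E
```

```text
10.0833 [ 0.50931299 -0.12132785  0.19726256] 0.5067614437312364 (array([ 0.08681466, -0.00970077,  4.52595199]), array([-0.00104574,  0.00407186, -0.00269103]))
```

Request:
play_rows(
  commands=[
    [0,0,1.2,0,0,0],
    [0,0,1.2,0,0,0],
    [0,0,1.1,0,0,0],
    [0,0,0.8,0,0,0],
    [0,0,0.2,0,0,0],
  ],
)

```text
time: 10.5
tool_pos: [0.5092, -0.1211, 0.152]
tcp_rot: [-3.14, 0.038, 0.005]
wrist_force: [0.1, 0.1, -0.8]
width: 0.496
grip_force: 0.0
```

Request:
play_rows(
  commands=[
    [0,0,0,0,0,0],
    [0,0,0,0,0,0],
    [0,0,0,0,0,0],
    [0,0,0,0,0,0],
    [0,0,0,0,0,0],
  ],
  grip=1,
  force=100,
)

```text
time: 10.92
tool_pos: [0.5102, -0.1201, 0.1541]
tcp_rot: [-3.139, 0.038, 0.002]
wrist_force: [-0.9, 5.3, -2.6]
width: 0.268
grip_force: 98.1
```

Request:
play_rows(
  commands=[
    [0,0,0,0,0,0],
    [0,0,0,0,0,0],
    [0,0,0,0,0,0],
  ],
)

```text
time: 11.17
tool_pos: [0.5102, -0.1202, 0.1541]
tcp_rot: [-3.139, 0.038, 0.001]
wrist_force: [-0.0, 4.5, -2.2]
width: 0.268
grip_force: 98.1
```

Gripped. Lifting slowly along the hinge arc.

Request:
play_rows(
  commands=[
    [0.024,0,-0.16,0,-0.01,0],
    [0.024,0,-0.16,0,-0.01,0],
    [0.024,0,-0.16,0,-0.01,0],
  ],
)

```text
time: 11.42
tool_pos: [0.5105, -0.1202, 0.1571]
tcp_rot: [-3.138, 0.038, 0.051]
wrist_force: [1.1, 6.0, -9.4]
width: 0.266
grip_force: 99.1
```

Request:
play_rows(
  commands=[
    [0.024,0,-0.16,0,-0.01,0],
    [0.024,0,-0.16,0,-0.01,0],
    [0,0,0,0,0,0],
  ],
)

```text
time: 11.67
tool_pos: [0.5118, -0.1202, 0.1624]
tcp_rot: [-3.137, 0.038, 0.082]
wrist_force: [-0.2, 7.8, -2.7]
width: 0.264
grip_force: 100.3
```

Request:
play_rows(
  commands=[
    [0.024,0,-0.16,0,-0.01,0],
    [0.024,0,-0.16,0,-0.01,0],
    [0,0,0,0,0,0],
  ],
)

```text
time: 11.92
tool_pos: [0.5125, -0.1202, 0.1655]
tcp_rot: [-3.136, 0.038, 0.113]
wrist_force: [-0.9, 6.8, -3.1]
width: 0.262
grip_force: 100.2
```

Request:
play_rows(
  commands=[
    [0.024,0,-0.16,0,-0.01,0],
    [0.024,0,-0.16,0,-0.01,0],
    [0.024,0,-0.16,0,-0.01,0],
    [0.024,0,-0.16,0,-0.01,0],
    [0,0,0,0,0,0],
  ],
)

```text
time: 12.33
tool_pos: [0.5141, -0.1202, 0.1717]
tcp_rot: [-3.133, 0.037, 0.175]
wrist_force: [-1.8, 6.2, -3.1]
width: 0.267
grip_force: 100.1
```

Request:
play_rows(
  commands=[
    [0.024,0,-0.16,0,-0.01,0],
    [0.024,0,-0.16,0,-0.01,0],
    [0.024,0,-0.16,0,-0.01,0],
    [0.024,0,-0.16,0,-0.01,0],
    [0,0,0,0,0,0],
  ],
)

```text
time: 12.75
tool_pos: [0.5159, -0.1203, 0.1779]
tcp_rot: [-3.128, 0.037, 0.238]
wrist_force: [-0.2, 5.8, -3.2]
width: 0.265
grip_force: 100.1
```

Request:
play_rows(
  commands=[
    [0,0,0,0,0,0],
    [0,0,0,0,0,0],
    [0,0,0,0,0,0],
  ],
)

```text
time: 13.0
tool_pos: [0.516, -0.1203, 0.1779]
tcp_rot: [-3.128, 0.037, 0.236]
wrist_force: [0.2, 6.4, -4.8]
width: 0.266
grip_force: 100.1
```

```bash
python3 - <<'E'
from h import *; from workcell import sensors,optics; import cv2
s=sensors.read_state(); print(s["time"],s["tool_pos"],s["wrist_force"],s["grip_force"],Ro.from_rotvec(s["tcp_rot"]).as_matrix()[:,2])
o=np.zeros((600,800,3),np.uint8)
sc=optics.read_camera("scene"); t=optics.read_camera("top")
o[:400]=cv2.resize(sc[130:270,180:460,::-1],(800,400),interpolation=cv2.INTER_CUBIC); o[400:,:300]=cv2.resize(t[130:230,275:425,::-1],None,fx=2,fy=2)
w=optics.read_camera("wrist"); o[400:,400:720]=cv2.resize(w[:,:,::-1],(320,200)); cv2.imwrite("pics/m6.png",o)
E
```

```text
13.0 [ 0.51595264 -0.12025189  0.17793943] [ 0.15797626  6.39147085 -4.77351257] 100.07535338401794 [-0.14991591  0.00593786 -0.98868092]
```

View pics/m6.png

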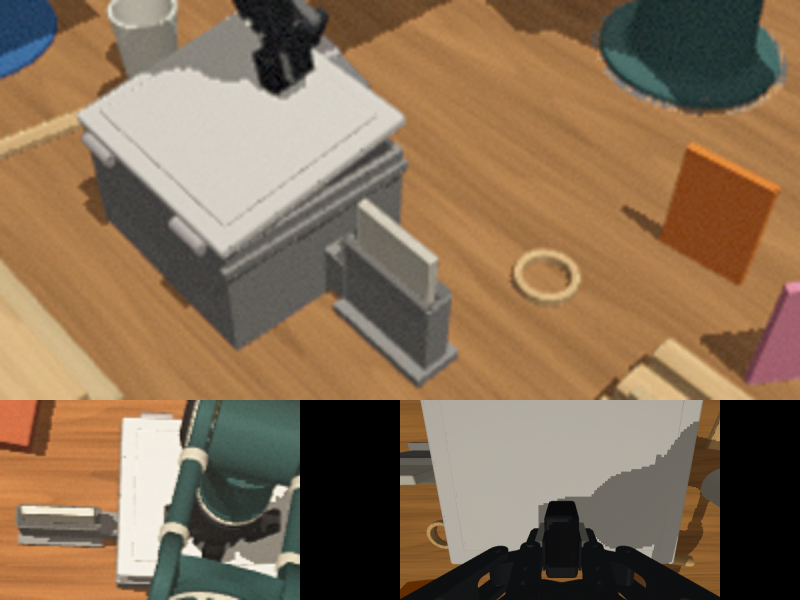

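The lid is raised with the handle in the grip and the slab stands home. In the crop the lid's front-left top corner is at (403,117). A quick check of the angle:

```bash
python3 - <<'E'
from h import *; from workcell import optics
i=optics.camera_info("scene"); print("seen",180+403*.35,130+117*.35)
for f in (0,20,30,40):
    th=np.arcsin(f/200); c,s=np.cos(th),np.sin(th); x,z=-.201,.013
    print(f,proj(i,(.671+x*c+z*s,-.0105,.128-x*s+z*c)))
E
```

```text
seen 321.04999999999995 170.95
0 [322.17128291 176.62248869]
20 [321.75999459 171.17569608]
30 [321.33060093 168.53433696]
40 [320.74318892 165.94924767]
```

```bash
python3 - <<'E'
from h import *; from workcell import optics; import cv2
a=cv2.imread("pics/scene0.png",0); b=optics.read_camera("scene"); b=cv2.cvtColor(b,cv2.COLOR_RGB2GRAY)
for u in (300,308,314,318): print(u,a[164:206,u].tolist(),b[158:200,u].tolist())
i=optics.camera_info("scene")
# left lower top-edge points: predicted row of the lid's left top edge at each column
for f in (0,20,25,30,35,40):
    th=np.arcsin(f/200); c,s=np.cos(th),np.sin(th)
    P=np.array([proj(i,(.671+x*c+.013*s,-.0105-.02*(x+.2),.128-x*s+.013*c)) for x in np.linspace(-.201,0,200)])
    print(f,[round(float(np.interp(u,P[::1 if P[0,0]<P[-1,0] else -1,0],P[::1 if P[0,0]<P[-1,0] else -1,1])),1) for u in (300,308,314,318)])
E
```

```text
300 [215, 213, 215, 212, 215, 214, 214, 213, 214, 213, 215, 212, 214, 213, 214, 213, 214, 213, 214, 210, 197, 188, 207, 213, 214, 213, 214, 209, 188, 152, 132, 91, 83, 91, 112, 140, 110, 97, 84, 78, 87, 90] [210, 211, 208, 207, 213, 210, 211, 210, 210, 209, 210, 210, 212, 211, 212, 209, 212, 210, 210, 208, 190, 192, 210, 210, 212, 211, 211, 210, 195, 164, 142, 105, 68, 78, 123, 151, 144, 103, 91, 92, 116, 142]
308 [119, 125, 127, 139, 183, 215, 217, 216, 214, 214, 213, 214, 215, 214, 212, 205, 182, 207, 215, 215, 213, 215, 210, 190, 158, 131, 94, 87, 89, 101, 124, 121, 97, 87, 79, 86, 92, 94, 93, 90, 93, 94] [131, 129, 145, 192, 212, 213, 211, 212, 209, 208, 213, 211, 212, 210, 191, 183, 209, 213, 212, 211, 211, 209, 196, 169, 144, 107, 71, 63, 65, 103, 151, 146, 97, 93, 93, 103, 129, 125, 97, 85, 84, 123]
314 [126, 125, 121, 122, 124, 121, 125, 128, 158, 201, 215, 215, 214, 213, 214, 215, 215, 215, 215, 202, 166, 141, 109, 92, 88, 102, 128, 131, 104, 92, 80, 88, 92, 88, 93, 91, 91, 88, 92, 92, 92, 91] [137, 135, 134, 132, 128, 128, 143, 184, 211, 215, 212, 211, 211, 211, 212, 212, 210, 205, 187, 157, 132, 95, 66, 65, 65, 85, 125, 152, 128, 94, 90, 106, 128, 135, 105, 92, 84, 89, 89, 92, 93, 95]
318 [129, 127, 123, 128, 127, 122, 121, 120, 120, 124, 128, 158, 199, 216, 216, 213, 209, 172, 152, 132, 86, 89, 96, 116, 142, 117, 92, 85, 69, 73, 96, 89, 92, 95, 92, 90, 90, 93, 92, 91, 90, 93] [138, 138, 134, 138, 135, 134, 133, 130, 131, 146, 184, 212, 213, 212, 207, 186, 157, 138, 125, 128, 130, 136, 142, 155, 152, 147, 108, 92, 97, 118, 144, 124, 98, 88, 69, 72, 95, 93, 92, 90, 95, 90]
0 [190.0, 185.2, 181.5, 179.1]
20 [186.2, 180.7, 176.6, 173.8]
25 [185.3, 179.6, 175.3, 172.4]
30 [184.3, 178.4, 174.0, 171.0]
35 [183.3, 177.2, 172.6, 169.6]
40 [182.3, 176.0, 171.3, 168.1]
```

The lid's edge moved by 6.7, 7.5 and 7.8 px, against 6.8, 7.5 and 8.1 px predicted for 30 mm. The opening is right, so I'm handing in.

```bash
python3 -c "
from workcell import order; print(order.finish_job())"
```

```text
the job is handed in; nothing more can be done
None
```

The slab is fully home in the pocket and released. The lid is free of its seal and held open about 30 mm at its front edge. The job was handed in at about 13 s on the robot's clock; no verdict came back.

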